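# Pull out both supports and fold down the sampling flap of a nut-sorting hutch

## Robot

A 7-joint arm with a two-finger parallel gripper is mounted at the origin on the work surface. World frame = base frame: x ahead of the robot, y to its left, z up, the work surface at z = 0. Lengths are in m, angles in rad, forces in N, time in s.
With the tool pointing down it reaches from about 0.425 to 0.925 m from the base axis. Payload 6.8 kg.
Tool frame: the origin (TCP) lies at the very end of the fingers, on their centre line; the grasp point (between the pads) lies 19 mm behind it; z points along the fingers, y is the line along which they close (so a half turn about z gives the same grasp; the last joint's range is limited). The gripper opens to 85 mm and grips with 20 to 120 N. Pads are 22 mm wide; open, the fingers measure 114 mm over their backs; the gripper's body (76 mm by 85 mm) begins 54 mm behind the grasp point. The pads swing forward as they close: fully open they stand 13 mm farther back than shut.
Start: joints at [-1.373, 0.477, 0.022, 1.555, -0.011, 1.109, -0.083], TCP at [0.203, 0.644, 0.205] pointing down, gripper open.
Joint ranges: [-2.96, 2.96], [-0.34, 2.1], [-1.41, 1.46], [0.24, 2.44], [-1.37, 4.51], [0.17, 1.92], [-2.96, 2.96]. Speed limits (rad/s): [2.39, 2.39, 3.14, 3.14, 3.14, 3.14, 3.14].

## Interface

Orientations are given as a unit quaternion [w, x, y, z].
In Python, from station import bot gives the robot as it stands.
- The arm moves only by the tool jog_arm, never from a script. Its argument "motion" is a list of rows, each a list of 7 numbers: the turn, a rotation vector about the tool's x, y, z in rad, then the shift along the tool's x, y, z in mm, then the finger opening in mm, from 0 to 85.4. A call has 1 to 10 rows; each row is the pose to reach, as a shift and turn from the pose commanded when the call began, along the tool's axes at that moment; what a row does not reach only later rows make up. A row lasts 1/8 s, in which the tool goes at most 62.5 mm and 10.7 degrees, less where a joint would pass 70% of its speed; a pose out of reach is approached as far as the arm can. A call with a gripper value outside its range is refused whole. The fingers move at their own pace and stop on an object; "grip_force" is the grip in N (left out, the last holds). Time passes only in rows, so rows that repeat a pose let the fingers close. It gives the time, the measured TCP pose, the force, the opening and the grip force at its end, in the units of the state.
- bot.get_obs(): the state, without advancing time (a new reading comes with each control period).
- bot.read_camera(name): name is "scene" or "top" or "wrist"; returns a dict with "pixels" (420x560x3 uint8, red, green, blue), "camera_matrix" (3x3 intrinsics, pixels), "distortion" ([k1, k2, p1, p2, k3] as OpenCV has them; the pictures are not rectified), "T" (4x4, takes a point from camera to world coordinates); the wrist camera has in their place "tool_from_camera" (4x4, takes a point from camera to tool coordinates, whose origin is the TCP and whose axes are the flange's). Camera axes: x right, y down, z forward; pixel columns grow to the right and rows downward; lengths in m; the calibration is good to about 2 mm. A picture is of the moment at which its call begins: read the wrist's pose just before it. There is no depth.
- bot.hand_in(): hands the job in; it is judged then, once.
Trained networks look in a picture, given as the dict that the camera call returned (one of the last four; its "shot" number tells which), for a name from the list of things; names that differ only in an ending like _2 or _b are one class to them, and where a whole thing is asked for, a point or a joint stands for the part that bears it (a point fixed in the world has none). Each returns a list of dicts, best first, with "score" (0 to 1); they miss things now and then, are a little off and sometimes report something else, mostly with a low value. They report only what shows in the picture. A call takes as long as a camera call.
- bot.spot_in(thing, picture): "xy" ([column, row] in pixels, amid what is visible of it).
- bot.tip_of(thing, picture): "xy" ([column, row] in pixels: a listed point, or the origin of a listed thing).
The state is a dict: "t": time; "q": joint angles; "joint_vel": joint speeds; "joint_torque": joint torques, N m; "eef_pos": TCP position; "tool_rot": TCP orientation; "contact_force": force on the tool from outside, world axes, zero at the start; "torque": the same for the moment, N m; "gripper_width": opening from 0.0 (shut) to 1.0 (fully open); "grasp_force": force on a finger pad.
Only numpy, scipy, OpenCV 4.12 (cv2) and the standard library are available. Lean on these libraries where they do the work, as an engineer would, in place of code of your own. Each camera call takes 0.05 s, during which the arm holds its last target. There are 200 camera calls.

## Task

Set up the fold-down sampling shelf on the sorting bench: first pull both slide-out supports (orange tabs) all the way out while the flap is still closed, then lower the white drop-front flap, without slamming it, until it lies level on both supports, and let go. Leave the jar, the tub of nuts and the bowl where they stand.

Things in the scene. Friction and masses are not known exactly. Their poses are not given: they have to be found in the camera images.
- hutch: Aluminium sampling hutch bolted to the bench, 260 mm deep (x), 340 mm wide (y), 250 mm high. Origin on the bench straight below the middle of the flap's hinge line, in the plane of the lower front face; +x points into the hutch, so its front looks along -x, towards the robot; z up; left is +y. Its flat top, 250 mm above the bench, runs from x = 60 to 260 mm.
- support_left (a joint): Left (+y) slide-out support: m pulled out of the hutch's front: 0 fully in, 0.12 fully out (firm stop). Slides towards the hutch's -x against about 2 N, stays where left. Dark bar 24 mm wide, 36 mm high, top 125 mm above the bench, centred at the hutch's y = +112 mm, front end flush with the hutch's front when in. Its orange pull tab stands on a low arm 14 mm wide whose top is 99 mm above the bench.
- support_right (a joint): Right (-y) slide-out support: m pulled out of the hutch's front: 0 fully in, 0.12 fully out (firm stop). Slides towards the hutch's -x against about 2 N, stays where left. Dark bar 24 mm wide, 36 mm high, top 125 mm above the bench, centred at the hutch's y = -112 mm, front end flush with the hutch's front when in. Its orange pull tab stands on a low arm 14 mm wide whose top is 99 mm above the bench.
- support_left_tab (a point): Middle of the top edge of the left support's orange pull tab, 121 mm above the bench; axes as the hutch's. The tab is an upright plate 8 mm thick (x), 34 mm wide (y), 36 mm high, its middle 59 mm in front of the bar's end (of the hutch's front face when in). Between tab and bar is an open gap 55 mm long, 22 mm deep down to the arm, to hook it from behind.
- support_right_tab (a point): Middle of the top edge of the right support's orange pull tab, 121 mm above the bench; axes as the hutch's. The tab is an upright plate 8 mm thick (x), 34 mm wide (y), 36 mm high, its middle 59 mm in front of the bar's end (of the hutch's front face when in). Between tab and bar is an open gap 55 mm long, 22 mm deep down to the arm, to hook it from behind.
- flap (a joint): Flap angle, rad: 0 closed, leaning 0.349 back over the hutch; 0.349 upright; 1.92 level on the supports, free edge towards the robot; 2.5 limit without supports. Hinge line along the hutch's y at its x = 0, 130 mm above the bench. Stiff hinge: stays at any angle, turned by 1 to 6 N at the bar. White panel 10 mm thick (5 mm either side of the hinge line), 320 mm wide, from 4 to 160 mm from the hinge line.
- flap_bar (a point): Middle of the blue round pull bar on the flap's free edge: 10 mm thick, 240 mm long along y, in the panel's plane, 190 mm from the hinge line, 25 mm clear gap to the panel. Flap closed: 309 mm above the bench, with nothing on the hutch's top behind it. Axes turn with the flap: z from hinge to bar, x out of the inner face (up when level), y along the bar.
- jar: Amber jar with white cap, 48 mm in diameter, 75 mm high, standing on the bench in front of the hutch, between the supports; origin under its centre. Leave alone.
- tub: White plastic tub of nuts, 160 x 120 x 55 mm, on the bench beside the hutch; origin under its centre. Leave alone.
- bowl: Blue bowl, 110 mm in diameter, 50 mm high, on the bench beside the hutch; origin under its centre. Leave alone.

How it is judged:
On the way, in this order (a step that is already met when the one before it is completed fails the run):
1. both supports are fully out (at least 108 of 120 mm) with the flap still closed (less than 0.5 rad open) (value of joint each of support_left, support_right above 0.108 m and value of joint flap below 0.5 rad), for 0.2 s.
2. the flap lies level on both supports (1.92 rad, within 0.035) (value of joint each of support_left, support_right above 0.108 m and value of joint flap between 1.885 and 1.955 rad), for 0.2 s.
At the end, for the whole second after the job is handed in: Both supports at least 108 of 120 mm out, the flap level on them (1.92 rad, within 0.035 rad) and at rest; jar, tub and bowl left within 30 mm and upright (all of step 2 and velocity of joint flap between -0.05 and 0.05 rad/s); the robot touches nothing.
It fails at once if the flap is opened more than 0.5 rad while a support is less than 105 mm out (value of joint flap above 0.5 rad and value of joint any of support_left, support_right below 0.105 m).
It fails at once if the flap is slammed (turns faster than 3 rad/s) (velocity of joint flap above 3 rad/s).
It fails at once if the jar is moved more than 30 mm or tipped more than 0.4 rad (distance of jar from where it was at the start of the episode above 0.03 m or angle between jar's own z axis and vertical above 0.4 rad).
It fails at once if the tub is moved more than 30 mm or tipped more than 0.4 rad (distance of tub from where it was at the start of the episode above 0.03 m or angle between tub's own z axis and vertical above 0.4 rad).
It fails at once if the bowl is moved more than 30 mm or tipped more than 0.4 rad (distance of bowl from where it was at the start of the episode above 0.03 m or angle between bowl's own z axis and vertical above 0.4 rad).
It also fails if it takes over 58 s, if anything falls off the work surface, if the arm or the gripper's body presses on something with over 40 N, if the wrist force passes 120 N, or if a joint passes its speed limit or range.

## Working session

There is one attempt and no reset: what is moved stays moved. The work goes in short steps, Python scripts to look and compute and a tool call to move; the robot and the scene stay as the last step left them, time stands still between calls to the robot, and variables do not carry over. Pictures are saved under pics/ and viewed, at most 10 in all, crops included, and the job is handed in when it is done.

Besides the shell and the picture viewer there is one more tool, called after "Call:" in YAML: its name, and indented under it one key for each argument. jog_arm: Moves the arm, as the interface text tells. Its arguments: {"type":"object","properties":{"motion":{"type":"array"},"grip_force":{"type":"number"}},"required":["motion"]}

```bash
mkdir -p pics
cat > h.py <<'E'
import numpy as np, cv2
from scipy.spatial.transform import Rotation as R
from station import bot
def ray(p,xy):
    T=np.array(p["T"]);u=cv2.undistortPoints(np.array([[xy]],float),np.array(p["camera_matrix"]),np.array(p["distortion"]))[0,0]
    d=T[:3,:3]@np.array([u[0],u[1],1]);return T[:3,3],d
def at_z(p,xy,z):
    o,d=ray(p,xy);return o+d*(z-o[2])/d[2]
def proj(p,X):
    T=np.linalg.inv(np.array(p["T"]));r=cv2.Rodrigues(T[:3,:3])[0]
    return cv2.projectPoints(np.array(X,float).reshape(-1,3),r,T[:3,3],np.array(p["camera_matrix"]),np.array(p["distortion"]))[0][:,0]
def save(p,n): cv2.imwrite("pics/"+n,p["pixels"][:,:,::-1])
E
python3 - <<'E'
from h import *
o=bot.get_obs();print(o["eef_pos"],o["tool_rot"],o["contact_force"],o["gripper_width"])
Z={"support_left_tab":.121,"support_right_tab":.121,"flap_bar":.309,"hutch":0,"jar":0,"tub":0,"bowl":0}
for c in("scene","top"):
    p=bot.read_camera(c);save(p,c+".png")
    for n,z in Z.items():
        for r in bot.tip_of(n,p)[:2]: print(c,n,np.round(r["xy"],1),round(r["score"],2),np.round(at_z(p,r["xy"],z),3))
E
```

```text
[0.20303393 0.64307216 0.20404215] [-6.30079449e-05  1.52283117e-01  9.88336494e-01 -9.06885253e-04] [-0.36681578  1.08226725 -0.26049676] 0.9957674891171275
scene support_left_tab [258.5 272.5] 0.74 [ 0.548 -0.086  0.121]
scene support_left_tab [263.  202.1] 0.49 [0.565 0.149 0.121]
scene support_right_tab [282.8 199. ] 0.46 [0.615 0.159 0.121]
scene flap_bar [331.2 165.1] 0.79 [0.702 0.024 0.309]
scene hutch [295.6 271. ] 0.75 [0.639 0.028 0.   ]
scene jar [254.  276.5] 0.83 [0.538 0.016 0.   ]
scene tub [271.4 379.3] 0.72 [ 0.567 -0.258  0.   ]
scene bowl [282.7 203.4] 0.58 [ 0.625  0.294 -0.   ]
top support_left_tab [239.7 236.9] 0.79 [0.57  0.151 0.121]
top support_right_tab [334.2 252.7] 0.56 [ 0.532 -0.077  0.121]
top support_right_tab [294.7 222.9] 0.51 [0.605 0.017 0.121]
top flap_bar [290.9 161.6] 0.65 [0.702 0.028 0.309]
top flap_bar [181.6 220.9] 0.44 [0.574 0.254 0.309]
top hutch [289.9 222.2] 0.58 [0.63  0.029 0.   ]
top hutch [400.3 243.3] 0.37 [ 0.573 -0.263  0.   ]
top jar [293.2 259.4] 0.84 [0.53 0.02 0.  ]
top tub [399.7 242.6] 0.61 [ 0.575 -0.262  0.   ]
top bowl [180.7 219.3] 0.71 [0.637 0.322 0.   ]
```

```bash
python3 -c "
import cv2,numpy as np
a=cv2.imread('pics/scene.png');b=cv2.imread('pics/top.png')
cv2.imwrite('pics/both.png',cv2.resize(np.vstack([a,b]),(400,600)))"
```

```text
(no output)
```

View pics/scene.png

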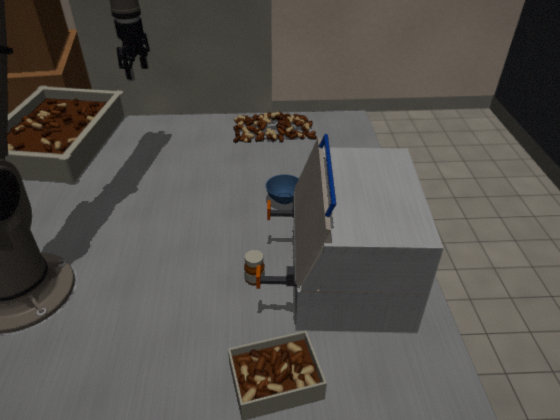

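View pics/top.png

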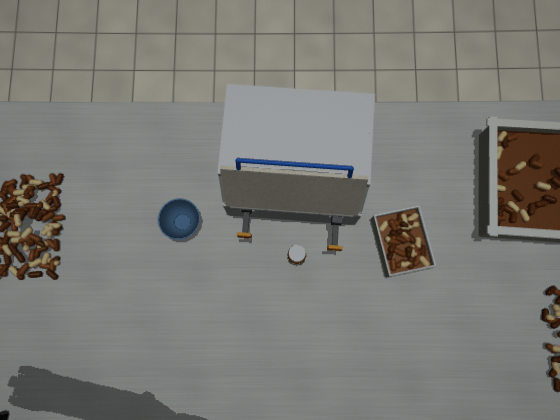

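The scene view shows the right tab at (259,275) and the left tab at (268,210), with the flap closed. In the top view the tabs are at (244,235) and (335,247), and the jar is between them at (297,254). I'll fit the hutch pose from colours.

```bash
cat > fit.py <<'E'
from h import *
from scipy.optimize import least_squares
obs=[]
H=lambda v,P:np.array([v[0],v[1],0])+R.from_euler('z',v[2]).apply(P)
for c in("scene","top"):
    p=bot.read_camera(c);hsv=cv2.cvtColor(p["pixels"],cv2.COLOR_RGB2HSV)
    m=cv2.inRange(hsv,(5,190,120),(20,255,255));n,l,s,ce=cv2.connectedComponentsWithStats(m)
    cand=[(s[i,4],ce[i]) for i in range(1,n) if s[i,4]>8]
    v0=[.63,.03,.08]
    for y in(.112,-.112):
        # visible face of the tab: scene sees it from rear/side, top sees upper edge + front
        q=proj(p,H(v0,[-.059,y,.110]))[0]
        g=[(a,x) for a,x in cand if np.linalg.norm(x-q)<22]
        if g: a,x=max(g,key=lambda t:t[0]);print(c,y,a,np.round(x,1),np.round(q,1));obs.append((p,np.array([-.059,y,.103 if c=="scene" else .117]),x))
    b=cv2.inRange(hsv,(105,150,60),(125,255,255));n,l,s,ce=cv2.connectedComponentsWithStats(b)
    q=proj(p,H(v0,[.065,0,.309]))[0]
    i=min((i for i in range(1,n) if s[i,4]>100),key=lambda i:np.linalg.norm(ce[i]-q));print(c,"bar",s[i],np.round(ce[i],1))
    if c=="top":
        ys,xs=np.where(l==i); obs.append((p,np.array([.065,0,.309]),ce[i]))
f=lambda v:np.concatenate([proj(p,H(v,P))[0]-x for p,P,x in obs])
r=least_squares(f,[.63,.03,.08]);print("pose",np.round(r.x,4),np.round(r.fun,1))
for P in([-.059,.112,.121],[-.059,-.112,.121],[.065,0,.309]):print(np.round(H(r.x,np.array(P)),4))
E
python3 fit.py
```

```text
scene 0.112 16 [268.5 204.5] [261.9 208.8]
scene -0.112 34 [257.9 271.1] [273.8 275.5]
scene bar [324 134  12  82 302] [329.3 173.7]
top bar [236 158 117  20 477] [293.9 164.5]
pose [ 0.6251  0.0345 -0.1588] [ 2.2  1.7  0.9  0.5 -1.4  2.8]
[0.5845 0.1545 0.121 ]
[ 0.5491 -0.0667  0.121 ]
[0.6892 0.0243 0.309 ]
```

```bash
sed -i 's/(5,190,120),(20,255,255)/(4,170,100),(22,255,255)/; s/v0=\[.63,.03,.08\]/v0=[.628,.03,-.1]/; s/s\[i,4\]>8/s[i,4]>4/' fit.py; sed -i '/n,l,s,ce=cv2.connectedComponentsWithStats(m)/a\    if c=="top": print([(int(s[i,4]),np.round(ce[i])) for i in range(1,n) if 220<ce[i][0]<360 and 220<ce[i][1]<270])' fit.py; python3 fit.py
python3 - <<'E'
import cv2
a=cv2.imread('pics/top.png')[150:270,210:380];cv2.imwrite('pics/c1.png',cv2.resize(a,None,fx=4.5,fy=4.5))
E
```

```text
scene 0.112 25 [268.6 203.7] [269.2 205.9]
scene -0.112 45 [257.8 270.7] [263.1 272.2]
scene bar [324 134  12  82 304] [329.4 173.9]
[(38, array([243., 234.])), (36, array([334., 247.]))]
top 0.112 38 [243.  234.1] [241.7 233.5]
top -0.112 36 [334.3 247.1] [332.8 242.7]
top bar [236 158 117  20 477] [294.5 164.6]
pose [ 0.6233  0.0299 -0.1425] [ 0.7  3.9  1.   2.9 -2.3 -1.2 -2.4 -1.  -0.2  3.4]
[0.5808 0.1491 0.121 ]
[ 0.549  -0.0726  0.121 ]
[0.6877 0.0207 0.309 ]
```

View pics/c1.png

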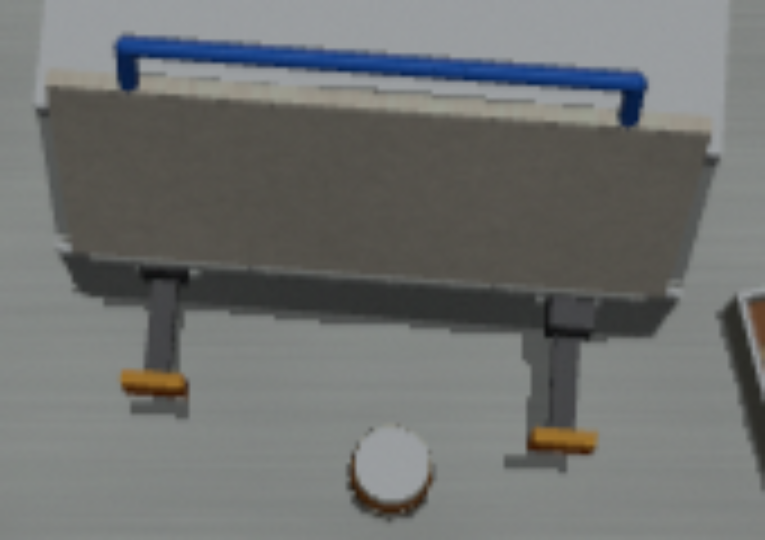

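The crop shows the right support already protruding: its bar end is visible at about (333,217) in the full image. I'll refit with free extensions, using the bar ends for yaw.

```bash
cat > fit2.py <<'E'
from h import *
from scipy.optimize import least_squares
t=bot.read_camera("top");s=bot.read_camera("scene")
H=lambda v,P:np.array([v[0],v[1],0])+R.from_euler('z',v[2]).apply(P)
ob=[(t,(.065,.119,.309),(238,159.8),0,3),(t,(.065,-.119,.309),(351.8,168.2),0,3),(s,(.065,0,.309),(329.4,172.5),0,1),
(t,(-.061,.112,.119),(243,234.1),1,2),(t,(-.061,-.112,.119),(334.3,247.1),2,2),(s,(-.059,.112,.103),(268.6,208),1,1),(s,(-.059,-.112,.103),(258.5,274),2,1)]
def P(v,o):
    p=np.array(o[1]);p[0]-=[0,v[3],v[4]][o[3]];return H(v,p)
f=lambda v:np.concatenate([o[4]*(proj(o[0],P(v,o))[0]-o[2]) for o in ob])
r=least_squares(f,[.63,.03,-.07,0,.02]);v=r.x;print(np.round(v,4));print(np.round(r.fun.reshape(-1,2),1).tolist())
for y,e in((.112,v[3]),(-.112,v[4])):print("tab",np.round(H(v,np.array([-.059-e,y,.121])),4))
print("bar",np.round(H(v,np.array([.065,0,.309])),4))
E
python3 fit2.py
```

```text
[ 0.6317  0.0255 -0.0841  0.003   0.0155]
[[1.7, -1.1], [-2.3, 0.9], [-0.5, -6.2], [0.7, 0.2], [1.3, 0.1], [0.2, 1.4], [-0.1, 2.1]]
tab [0.5793 0.1423 0.121 ]
tab [ 0.548  -0.0799  0.121 ]
bar [0.6965 0.02   0.309 ]
```

Call:
jog_arm:
  motion:
    - [0,0,-0.02,-40,-27,0,0]
    - [0,0,-0.05,-85,-58,0,0]
    - [0,0,-0.09,-135,-92,0,0]
    - [0,0,-0.13,-185,-126,0,0]
    - [0,0,-0.17,-235,-160,0,0]
    - [0,0,-0.2,-285,-194,0,0]
    - [0,0,-0.222,-335,-228,0,0]
    - [0,0,-0.222,-385,-262,0,0]
    - [0,0,-0.222,-430,-292,0,0]
    - [0,0,-0.222,-470,-319,0,0]
  grip_force: 40

```text
t: 2.35
eef_pos: [0.5566, 0.1961, 0.2053]
tool_rot: [0.0, 0.042, 0.999, 0.0]
contact_force: [-0.2, 0.8, -0.6]
gripper_width: 0.0
grasp_force: 0.0
```

Call:
jog_arm:
  motion:
    - [0,0,0,-25,-26,10,0]
    - [0,0,0,-49,-52,30,0]
    - [0,0,0,-49,-52,30,0]
    - [0,0,0,-49,-52,30,0]

```text
t: 2.85
eef_pos: [0.5996, 0.1429, 0.1751]
tool_rot: [-0.0, 0.042, 0.999, 0.0]
contact_force: [-1.2, 0.0, 0.8]
gripper_width: 0.003
grasp_force: 0.0
```

```bash
cat > w.py <<'E'
from h import *
import sys
def wrist():
    o=bot.get_obs();p=bot.read_camera("wrist");q=o["tool_rot"]
    T=np.eye(4);T[:3,:3]=R.from_quat([q[1],q[2],q[3],q[0]]).as_matrix();T[:3,3]=o["eef_pos"]
    p["T"]=T@np.array(p["tool_from_camera"]);return o,p
if __name__=="__main__":
    o,p=wrist();save(p,sys.argv[1]);print(o["eef_pos"],o["tool_rot"],o["contact_force"])
    for n in("support_left_tab","support_right_tab"):
        for r in bot.tip_of(n,p): print(n,np.round(r["xy"],1),round(r["score"],2),np.round(at_z(p,r["xy"],.121),4))
    print("TCP px",proj(p,o["eef_pos"]))
E
python3 w.py w1.png
```

```text
[0.59958518 0.14290632 0.17510316] [-1.47497941e-04  4.16665198e-02  9.99131513e-01  3.15378862e-04] [-1.21702443  0.00341678  0.81644507]
support_left_tab [272.8 190.2] 0.77 [0.5766 0.1419 0.121 ]
support_right_tab [178.5 224.9] 0.24 [0.5972 0.0692 0.121 ]
TCP px [[276.37522179 250.83327518]]
```

View pics/w1.png

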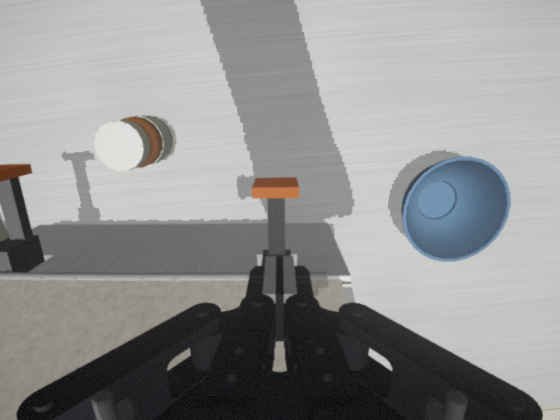

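The wrist view shows the left tab at (276,186), with the closed fingertips at (278,255) in line with it and just behind. Next I descend into the gap.

Call:
jog_arm:
  motion:
    - [0,0,0,0,-1,25,0]
    - [0,0,0,0,-1,50,0]
    - [0,0,0,0,-1,68,0]
    - [0,0,0,0,-1,68,0]

```text
t: 3.5
eef_pos: [0.5987, 0.1415, 0.106]
tool_rot: [-0.001, 0.041, 0.999, -0.0]
contact_force: [-0.8, -1.2, -0.6]
gripper_width: 0.002
grasp_force: 0.0
```

Call:
jog_arm:
  motion:
    - [0,0,0,10,0,0,0]
    - [0,0,0,26,0,0,0]
    - [0,0,0,42,0,0,0]
    - [0,0,0,58,0,0,0]
    - [0,0,0,74,0,0,0]
    - [0,0,0,90,0,0,0]
    - [0,0,0,104,0,0,0]
    - [0,0,0,114,0,0,0]
    - [0,0,0,116,0,0,0]

```text
t: 4.62
eef_pos: [0.4836, 0.1509, 0.107]
tool_rot: [-0.0, 0.042, 0.999, 0.0]
contact_force: [0.2, -0.7, 0.2]
gripper_width: 0.0
grasp_force: 0.0
```

Call:
jog_arm:
  motion:
    - [0,0,0,3,0,0,0]
    - [0,0,0,6,0,0,0]
    - [0,0,0,9,0,0,0]
    - [0,0,0,9,0,0,0]

```text
t: 5.12
eef_pos: [0.475, 0.1515, 0.1069]
tool_rot: [-0.0, 0.042, 0.999, -0.0]
contact_force: [-0.2, -0.4, 0.1]
gripper_width: 0.001
grasp_force: 0.0
```

```bash
python3 w.py w2.png
```

```text
[0.47503217 0.15153748 0.10694772] [-8.32943310e-05  4.18521539e-02  9.99123811e-01 -2.18597062e-05] [-0.19277799 -0.38766679  0.07252384]
TCP px [[276.37468518 250.8336677 ]]
```

View pics/w2.png

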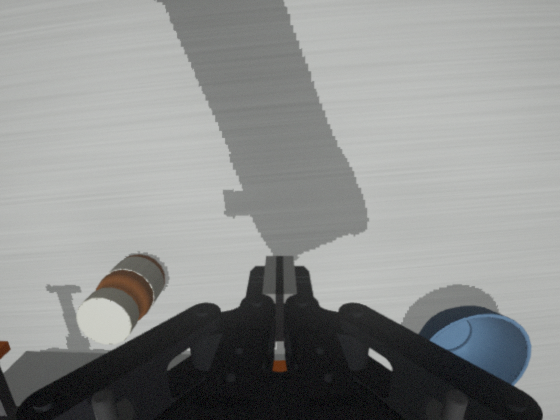

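Run:
```python
from h import *
from w import wrist
o,p=wrist();print(at_z(p,(280,365),.121),proj(p,[[.47,.1515,.121],[.4627,.1521,.121],[.578,.1415,.121]]),p["T"][:3,3])
t=bot.read_camera("top");a=t["pixels"][120:300,190:400,::-1];s=bot.read_camera("scene")["pixels"][120:320,200:340,::-1]
a=cv2.resize(a,(490,420),interpolation=2);s=cv2.resize(s,(294,420),interpolation=2)
cv2.imwrite("pics/c2.png",np.hstack([a,s]))
```

```text
[0.54512431 0.14784162 0.121     ] [[275.20257311 252.74987083]
 [275.12833575 239.99887997]
 [274.41558313 405.34674476]] [0.39855159 0.1595789  0.27533734]
```

View pics/c2.png

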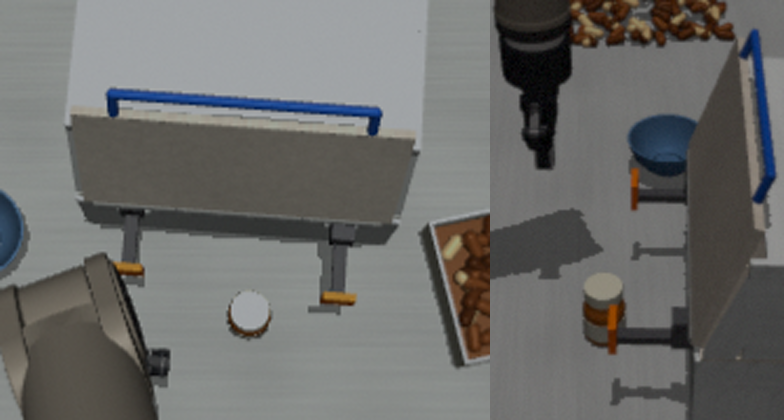

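Run:
```python
from h import *
from w import wrist
s=bot.read_camera("scene");save(s,"s3.png");o=bot.get_obs()
print(proj(s,o["eef_pos"]+np.array([[0,0,0],[0,0,.013],[0,0,.03]])), o["gripper_width"],o["q"])
a=s["pixels"][120:280,200:400,::-1];cv2.imwrite("pics/c3.png",cv2.resize(a,(800,600)[:2],interpolation=2) if 0 else cv2.resize(a,None,fx=3.75,fy=3.75,interpolation=2))
```

```text
[[226.56294247 207.09614504]
 [226.23004384 202.96750768]
 [225.78715815 197.47971908]] 0.0041012643180501854 [-0.58346573  0.31755632  0.17864029  2.07261367 -0.0808129   0.75775468
  1.13212686]
```

View pics/c3.png

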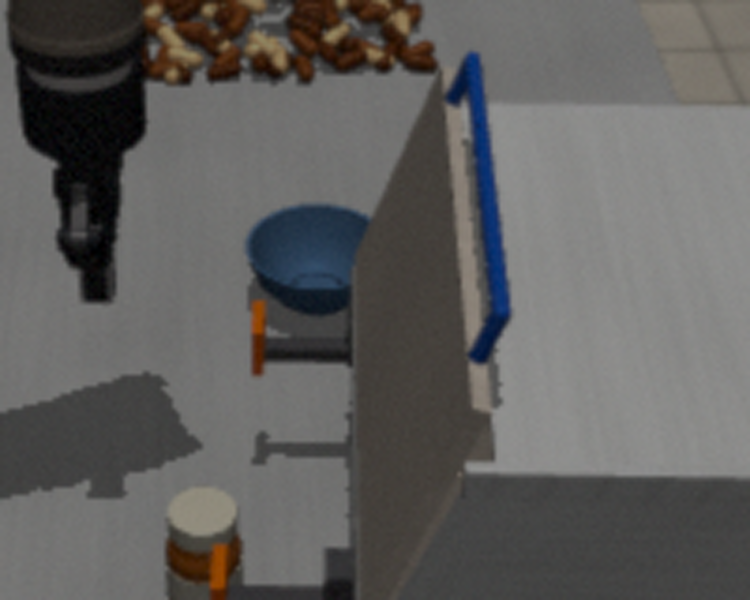

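Run:
```python
from h import *
from w import wrist
o,p=wrist();T=np.eye(4);q=o["tool_rot"];M=R.from_quat([q[1],q[2],q[3],q[0]]).as_matrix()
for dz in(0,-.01,-.02,-.03):
  for dx in (0,.011): print(dz,dx,np.round(proj(p,o["eef_pos"]+M@np.array([dx,0,dz])),1))
a=p["pixels"][220:340,220:340,::-1];cv2.imwrite("pics/c4.png",cv2.resize(a,(600,600),interpolation=2))
t=bot.read_camera("top");print(t["T"][:3,3],proj(t,o["eef_pos"]))
```

```text
0 0 [[276.4 250.8]]
0 0.011 [[276.3 233.1]]
-0.01 0 [[276.2 258.5]]
-0.01 0.011 [[276.2 239.9]]
-0.02 0 [[276.1 267. ]]
-0.02 0.011 [[276.  247.5]]
-0.03 0 [[275.9 276.5]]
-0.03 0.011 [[275.8 256.1]]
[0.37703924 0.03398331 1.34145749] [[239.19622798 276.73097891]]
```

View pics/c4.png

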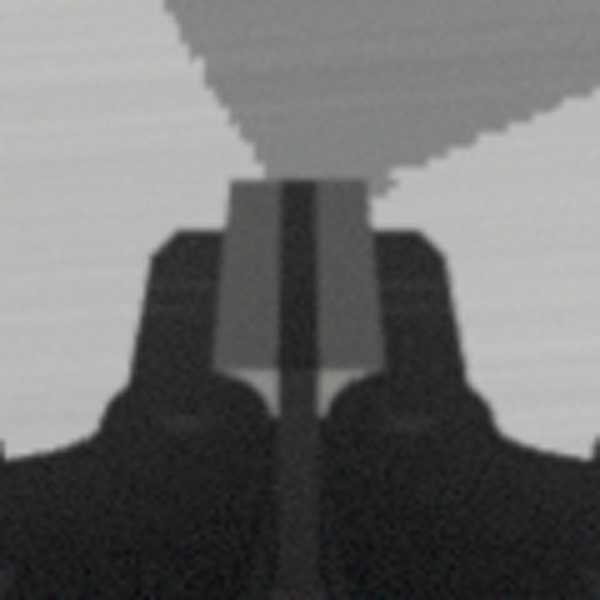

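The tip appears about 20–30 mm above the reported TCP in both the scene and wrist views, so the fingers passed over the tab without moving it. I'll go back and find the true tip height by touch.

Call:
jog_arm:
  motion:
    - [0,0,0,0,0,-20,0]
    - [0,0,0,-40,0,-20,0]
    - [0,0,0,-80,0,-20,0]
    - [0,0,0,-115,0,-20,0]
    - [0,0,0,-124,0,-10,0]
    - [0,0,0,-124,0,5,0]
    - [0,0,0,-124,0,12,0]
    - [0,0,0,-124,0,16,0]
    - [0,0,0,-124,0,20,0]
    - [0,0,0,-124,0,20,0]

```text
t: 6.82
eef_pos: [0.5985, 0.1412, 0.087]
tool_rot: [-0.0, 0.042, 0.999, 0.0]
contact_force: [-1.2, 0.1, 0.7]
gripper_width: 0.002
grasp_force: 0.0
```

Call:
jog_arm:
  motion:
    - [0,0,0,0,0,3,0]
    - [0,0,0,0,0,6,0]
    - [0,0,0,0,0,8,0]
    - [0,0,0,0,0,8,0]

```text
t: 7.32
eef_pos: [0.5986, 0.1411, 0.0788]
tool_rot: [-0.0, 0.042, 0.999, -0.0]
contact_force: [-0.5, -0.1, -0.4]
gripper_width: 0.003
grasp_force: 0.0
```

Run:
```python
from h import *
o=bot.get_obs();print(o["eef_pos"],o["contact_force"])
s=bot.read_camera("scene");a=s["pixels"][150:270,220:360,::-1]
t=bot.read_camera("top");b=t["pixels"][180:270,190:350,::-1]
cv2.imwrite("pics/c5.png",np.hstack([cv2.resize(a,(466,400),interpolation=2),cv2.resize(b,(330,400),interpolation=2)]))
```

```text
[0.59864525 0.14112241 0.078799  ] [-0.48016173 -0.09117996 -0.4359149 ]
```

View pics/c5.png

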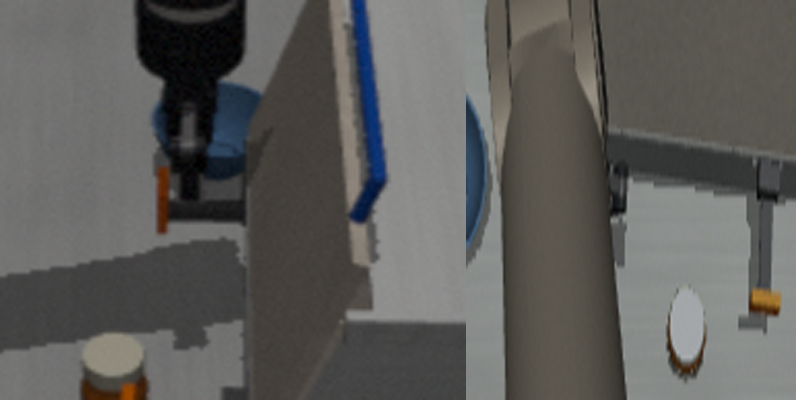

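The tip is now low in the gap, just above the arm and behind the tab. I'll pull and confirm numerically.

Call:
jog_arm:
  motion:
    - [0,0,0,8,0,0,0]
    - [0,0,0,18,0,0,0]
    - [0,0,0,28,0,0,0]
    - [0,0,0,38,0,0,0]

```text
t: 7.92
eef_pos: [0.5602, 0.1441, 0.0791]
tool_rot: [0.0, 0.042, 0.999, -0.0]
contact_force: [1.8, -1.2, -0.4]
gripper_width: 0.002
grasp_force: 1.2
```

```bash
cat > ext.py <<'E'
from h import *
# extension of each support from scene/top orange blobs; model: blob centre ~ known offsets
V=[.6317,.0255,-.0841]
H=lambda P:np.array([V[0],V[1],0])+R.from_euler('z',V[2]).apply(P)
o=bot.get_obs();print("tcp",np.round(o["eef_pos"],4),np.round(o["contact_force"],1))
for c,z in(("scene",.103),("top",.119)):
    p=bot.read_camera(c);m=cv2.inRange(cv2.cvtColor(p["pixels"],cv2.COLOR_RGB2HSV),(4,170,100),(22,255,255))
    n,l,s,ce=cv2.connectedComponentsWithStats(m)
    for y,nm in((.112,"L"),(-.112,"R")):
        E=np.arange(-.005,.135,.001);q=proj(p,np.array([H(np.array([-.060-e,y,z])) for e in E]))
        for i in range(1,n):
            if s[i,4]<6:continue
            d=np.linalg.norm(q-ce[i],axis=1)
            if d.min()<6: print(c,nm,"ext",round(E[d.argmin()],3),"off",round(d.min(),1),"area",s[i,4])
E
python3 ext.py
```

```text
tcp [0.5602 0.1441 0.0791] [ 1.8 -1.2 -0.4]
scene R ext 0.016 off 5.5 area 47
top R ext 0.016 off 0.7 area 36
```

Call:
jog_arm:
  motion:
    - [0,0,0,10,0,0,0]
    - [0,0,0,22,0,0,0]
    - [0,0,0,36,0,0,0]
    - [0,0,0,50,0,0,0]
    - [0,0,0,63,0,0,0]
    - [0,0,0,72,0,0,0]
    - [0,0,0,77,0,0,0]
    - [0,0,0,80,0,0,0]
    - [0,0,0,82,0,0,0]

```text
t: 9.15
eef_pos: [0.4813, 0.151, 0.0792]
tool_rot: [0.002, 0.042, 0.999, 0.0]
contact_force: [10.2, -1.9, -7.5]
gripper_width: 0.001
grasp_force: 5.4
```

```bash
sed -i 's/d.min()<6/d.min()<12/' ext.py; python3 ext.py
```

```text
tcp [0.4813 0.151  0.0792] [10.2 -1.9 -7.5]
scene R ext 0.016 off 5.5 area 47
top R ext 0.016 off 0.7 area 36
```

Call:
jog_arm:
  motion:
    - [0,0,0,2,0,0,0]
    - [0,0,0,4,0,0,0]
    - [0,0,0,4,0,0,0]
    - [0,0,0,-4,0,0,0]
    - [0,0,0,-8,0,0,0]
    - [0,0,0,-8,0,-20,0]
    - [0,0,0,-8,0,-60,0]
    - [0,0,0,-8,-40,-70,0]
    - [0,0,0,-8,-90,-70,0]

```text
t: 10.38
eef_pos: [0.4798, 0.0615, 0.1499]
tool_rot: [0.001, 0.04, 0.999, 0.001]
contact_force: [0.7, -1.1, 0.2]
gripper_width: -0.002
grasp_force: 0.0
```

```bash
python3 ext.py
python3 - <<'E'
from h import *
for c in("scene","top"):
    p=bot.read_camera(c)
    for r in bot.tip_of("support_left_tab",p)+bot.tip_of("support_right_tab",p):print(c,np.round(r["xy"]),round(r["score"],2),np.round(at_z(p,r["xy"],.121),3))
E
```

```text
tcp [0.4798 0.0615 0.1499] [ 0.7 -1.1  0.2]
scene R ext 0.016 off 5.6 area 48
top L ext 0.117 off 0.9 area 37
top R ext 0.016 off 0.7 area 36
scene [220. 202.] 0.91 [0.46  0.155 0.121]
top [234. 280.] 0.75 [0.466 0.161 0.121]
top [333. 249.] 0.69 [ 0.541 -0.075  0.121]
```

Call:
jog_arm:
  motion:
    - [0,0,0,-30,-40,0,0]
    - [0,0,0,-65,-85,0,0]
    - [0,0,0,-95,-125,0,0]
    - [0,0,0,-102,-135,0,0]
    - [0,0,0,-102,-135,5,0]
    - [0,0,0,-102,-135,5,0]

```text
t: 11.52
eef_pos: [0.5689, -0.0798, 0.1431]
tool_rot: [-0.001, 0.04, 0.999, 0.001]
contact_force: [-0.6, -0.1, -0.3]
gripper_width: 0.001
grasp_force: 0.0
```

```bash
python3 w.py w6.png
```

```text
[ 0.56888797 -0.07978393  0.14306374] [-1.09971312e-03  4.04927552e-02  9.99179081e-01  5.40478853e-04] [-0.5622489  -0.08350037 -0.33906471]
support_right_tab [273.4 205.4] 0.8 [ 0.5479 -0.0801  0.121 ]
TCP px [[276.37512889 250.82647291]]
```

Aligned: the tab is 21 mm ahead of the TCP. Descend and pull.

Call:
jog_arm:
  motion:
    - [0,0,0,0,0,25,0]
    - [0,0,0,0,0,50,0]
    - [0,0,0,0,0,64,0]
    - [0,0,0,0,0,64,0]
    - [0,0,0,10,0,64,0]
    - [0,0,0,22,0,64,0]
    - [0,0,0,36,0,64,0]
    - [0,0,0,50,0,64,0]
    - [0,0,0,64,0,64,0]
    - [0,0,0,78,0,64,0]

```text
t: 12.92
eef_pos: [0.4913, -0.0758, 0.0801]
tool_rot: [0.0, 0.042, 0.999, -0.0]
contact_force: [2.2, -1.3, 1.2]
gripper_width: 0.005
grasp_force: 1.2
```

Call:
jog_arm:
  motion:
    - [0,0,0,10,0,0,0]
    - [0,0,0,19,0,0,0]
    - [0,0,0,25,0,0,0]
    - [0,0,0,29,0,0,0]
    - [0,0,0,32,0,0,0]
    - [0,0,0,32,0,0,0]

```text
t: 13.68
eef_pos: [0.4646, -0.0732, 0.0807]
tool_rot: [0.004, 0.042, 0.999, -0.0]
contact_force: [11.5, -2.1, -7.8]
gripper_width: -0.001
grasp_force: 5.8
```

Call:
jog_arm:
  motion:
    - [0,0,0,3,0,0,0]
    - [0,0,0,3,0,0,0]
    - [0,0,0,-5,0,0,0]
    - [0,0,0,-8,0,0,0]
    - [0,0,0,-8,0,-25,0]
    - [0,0,0,-8,0,-70,0]
    - [0,0,0,-8,0,-120,0]
    - [0,0,0,-8,0,-170,0]
    - [0,0,0,-8,0,-220,0]
    - [0,0,0,-8,0,-245,0]

```text
t: 14.92
eef_pos: [0.4681, -0.0737, 0.3272]
tool_rot: [0.001, 0.042, 0.999, 0.0]
contact_force: [0.7, 0.5, -0.2]
gripper_width: -0.004
grasp_force: 0.0
```

```bash
python3 ext.py
```

```text
tcp [ 0.4681 -0.0737  0.3272] [ 0.7  0.5 -0.2]
scene L ext 0.117 off 4.5 area 26
top L ext 0.117 off 0.9 area 37
top R ext 0.113 off 2.3 area 22
```

Call:
jog_arm:
  motion:
    - [0,0,0,-35,16,0,0]
    - [0,0,0,-80,36,0,0]
    - [0,0,0,-130,58,0,0]
    - [0,0,0,-180,80,0,0]
    - [0,0,0,-225,101,0,0]
    - [0,0,0,-250,112,0,0]
    - [0,0,0,-250,112,0,0]
    - [0,0,0,-250,112,0,0]

```text
t: 16.02
eef_pos: [0.7256, 0.0163, 0.3235]
tool_rot: [-0.001, 0.042, 0.999, -0.0]
contact_force: [-0.1, 0.1, -0.3]
gripper_width: 0.002
grasp_force: 0.0
```

```bash
python3 ext.py
python3 - <<'E'
from w import *
o,p=wrist()
for r in bot.tip_of("flap_bar",p):print(np.round(r["xy"]),round(r["score"],2),np.round(at_z(p,r["xy"],.309),4))
m=cv2.inRange(cv2.cvtColor(p["pixels"],cv2.COLOR_RGB2HSV),(105,150,60),(125,255,255));n,l,s,ce=cv2.connectedComponentsWithStats(m)
for i in range(1,n):
    if s[i,4]>100:print(s[i],np.round(ce[i]),np.round(at_z(p,ce[i],.309),4))
save(p,"w7.png")
E
```

```text
tcp [0.7256 0.0163 0.3235] [-0.1  0.1 -0.3]
scene L ext 0.117 off 4.5 area 26
scene R ext 0.115 off 4.7 area 45
top L ext 0.117 off 0.9 area 37
[  78  169  152   35 1647] [141. 196.] [ 0.69   -0.0632  0.309 ]
[272 188  78  14 527] [308. 195.] [0.698  0.0376 0.309 ]
[388 188 100  13 969] [439. 194.] [0.7042 0.1167 0.309 ]
```

Call:
jog_arm:
  motion:
    - [0,0,0,0,0,25,0]
    - [0,0,0,0,0,50,0]
    - [0,0,0,0,0,50,0]
    - [0,0,0,8,0,50,0]
    - [0,0,0,14,0,49,0]
    - [0,0,0,28,0,46,0]
    - [0,0,0,44,0,42,0]
    - [0,0,0,60,0,40,0]

```text
t: 17.23
eef_pos: [0.6687, 0.0214, 0.2879]
tool_rot: [0.004, 0.042, 0.999, 0.0]
contact_force: [4.3, -1.5, 2.8]
gripper_width: -0.001
grasp_force: 2.3
```

```bash
cat > bar.py <<'E'
from ext import *
B=np.radians(np.arange(-22,96,1.));
for c in("scene","top"):
    p=bot.read_camera(c);m=cv2.inRange(cv2.cvtColor(p["pixels"],cv2.COLOR_RGB2HSV),(105,150,60),(125,255,255));n,l,s,ce=cv2.connectedComponentsWithStats(m)
    # score: fraction of projected bar pixels that are blue
    best=[]
    for f in B:
        P=np.array([H(np.array([-.19*np.sin(f),y,.13+.19*np.cos(f)])) for y in np.linspace(-.11,.11,45)])
        q=np.round(proj(p,P)).astype(int);best.append(np.mean([m[b,a]>0 if 0<=b<420 and 0<=a<560 else 0 for a,b in q]))
    best=np.array(best);k=best>=best.max()-.05;print(c,"bar deg from upright",round(np.degrees(B[k].mean()),1),"score",round(best.max(),2),"joint",round(B[k].mean()+.349,3))
E
python3 bar.py
```

```text
tcp [0.6687 0.0214 0.2879] [ 4.3 -1.5  2.8]
scene L ext 0.117 off 4.5 area 25
scene R ext 0.115 off 4.7 area 45
top L ext 0.117 off 0.9 area 37
scene bar deg from upright -6.0 score 1.0 joint 0.244
top bar deg from upright -5.5 score 0.4 joint 0.253
```

Call:
jog_arm:
  motion:
    - [0,0,0,17,0,-1,0]
    - [0,0,0,34,0,0,0]
    - [0,0,0,50,0,2,0]
    - [0,0,0,66,0,5,0]
    - [0,0,0,82,0,10,0]
    - [0,0,0,98,0,17,0]
    - [0,0,0,112,0,24,0]
    - [0,0,0,126,0,33,0]
    - [0,0,0,139,0,43,0]

```text
t: 18.55
eef_pos: [0.5293, 0.0334, 0.2422]
tool_rot: [0.001, 0.042, 0.999, -0.0]
contact_force: [1.9, -0.9, 0.5]
gripper_width: 0.002
grasp_force: 1.5
```

```bash
python3 bar.py
```

```text
tcp [0.5293 0.0334 0.2422] [ 1.9 -0.9  0.5]
scene L ext 0.117 off 4.5 area 25
scene R ext 0.115 off 4.7 area 45
top L ext 0.117 off 0.9 area 37
top R ext 0.115 off 2.0 area 24
scene bar deg from upright 39.5 score 0.58 joint 1.038
top bar deg from upright 39.5 score 0.4 joint 1.038
```

Call:
jog_arm:
  motion:
    - [0,0,0,-14,0,-6,0]
    - [0,0,0,-28,0,-3,0]
    - [0,0,0,-28,0,10,0]
    - [0,0,0,-28,0,22,0]
    - [0,0,0,-19,0,31,0]
    - [0,0,0,-9,0,40,0]
    - [0,0,0,-1,0,50,0]
    - [0,0,0,6,0,60,0]
    - [0,0,0,12,0,71,0]
    - [0,0,0,18,0,83,0]

```text
t: 20.0
eef_pos: [0.5099, 0.0351, 0.1582]
tool_rot: [-0.0, 0.042, 0.999, -0.0]
contact_force: [3.3, -1.5, 1.7]
gripper_width: 0.001
grasp_force: 1.4
```

```bash
python3 bar.py
```

```text
tcp [0.5099 0.0351 0.1582] [ 3.3 -1.5  1.7]
scene R ext 0.116 off 0.7 area 14
scene bar deg from upright 64.0 score 0.96 joint 1.466
top bar deg from upright 68.5 score 0.4 joint 1.545
```

Call:
jog_arm:
  motion:
    - [0,0,0,3,0,8,0]
    - [0,0,0,5,0,16,0]
    - [0,0,0,7,0,24,0]
    - [0,0,0,8,0,32,0]
    - [0,0,0,9,0,39,0]
    - [0,0,0,9,0,44,0]
    - [0,0,0,9,0,47,0]
    - [0,0,0,9,0,49,0]

```text
t: 21.2
eef_pos: [0.5015, 0.0358, 0.1098]
tool_rot: [-0.0, 0.042, 0.999, -0.0]
contact_force: [-2.1, -0.0, 2.3]
gripper_width: 0.004
grasp_force: 1.3
```

```bash
python3 bar.py
```

```text
tcp [0.5015 0.0358 0.1098] [-2.1 -0.   2.3]
scene L ext 0.118 off 3.2 area 16
scene R ext 0.114 off 9.6 area 7
scene R ext 0.117 off 0.2 area 8
top L ext 0.117 off 3.0 area 25
top R ext 0.115 off 2.3 area 23
scene bar deg from upright 94.0 score 1.0 joint 1.99
top bar deg from upright 82.0 score 0.42 joint 1.78
```

Nearly level. I'll push down gently until it is firmly resisted.

Call:
jog_arm:
  motion:
    - [0,0,0,0,0,2,0]
    - [0,0,0,0,0,4,0]
    - [0,0,0,0,0,6,0]
    - [0,0,0,0,0,6,0]

```text
t: 21.9
eef_pos: [0.5023, 0.0358, 0.1082]
tool_rot: [0.0, 0.042, 0.999, 0.001]
contact_force: [-16.4, -2.5, 47.1]
gripper_width: 0.003
grasp_force: 23.5
```

Call:
jog_arm:
  motion:
    - [0,0,0,0,0,-6,0]
    - [0,0,0,0,0,-20,0]
    - [0,0,0,0,0,-60,0]
    - [0,0,0,0,0,-110,0]
    - [0,0,0,0,0,-160,0]
    - [0,0,0,0,-50,-170,0]
    - [0,0,0,0,-100,-170,0]
    - [0,0,0,0,-160,-170,0]
    - [0,0,0,0,-210,-170,0]
    - [0,0,0,0,-220,-170,0]

```text
t: 23.15
eef_pos: [0.4821, -0.1874, 0.2745]
tool_rot: [0.0, 0.045, 0.999, -0.001]
contact_force: [-0.3, 0.1, 0.3]
gripper_width: -0.0
grasp_force: 0.0
```

```bash
python3 bar.py
python3 - <<'E'
from h import *
s=bot.read_camera("scene");t=bot.read_camera("top")
for p in(s,t):print([ (n,np.round(at_z(p,r["xy"],0)[:2],3)) for n in("jar","tub","bowl") for r in bot.tip_of(n,p)[:1]])
f=lambda x:cv2.resize(x,(400,300))[:,:,::-1]
cv2.imwrite("pics/end.png",np.hstack([cv2.resize(s["pixels"][130:340,180:420,::-1],(400,350)),cv2.resize(t["pixels"][100:310,170:410,::-1],(400,350))]))
E
```

```text
tcp [ 0.4821 -0.1874  0.2745] [-0.3  0.1  0.3]
scene R ext 0.113 off 9.5 area 6
scene R ext 0.117 off 0.0 area 9
top L ext 0.117 off 3.0 area 25
top R ext 0.115 off 2.3 area 23
scene bar deg from upright 94.0 score 0.49 joint 1.99
top bar deg from upright 82.0 score 1.0 joint 1.78
[('tub', array([ 0.569, -0.26 ])), ('bowl', array([0.629, 0.317]))]
[('tub', array([ 0.574, -0.26 ])), ('bowl', array([0.63 , 0.316]))]
```

View pics/end.png

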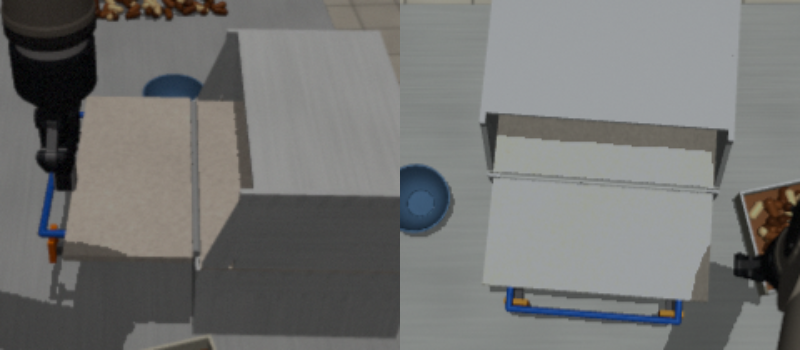

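The flap lies on both supports, with the orange tabs visible inside the bar frame. Before handing in, I'll triangulate the bar corner height: scene (205,270), top (337,292).

Run:
```python
from h import *
s=bot.read_camera("scene");t=bot.read_camera("top")
a,d=ray(s,(205.2,270.4));b,e=ray(t,(337.4,292))
k=np.linalg.lstsq(np.c_[d,-e],b-a,rcond=None)[0];print(a+d*k[0],b+e*k[1])
V=[.6317,.0255,-.0841]
for z in(.12,.13,.14):
    P=np.array([V[0],V[1],0])+R.from_euler('z',V[2]).apply([-.19,-.118,z]);print(z,P,proj(s,P),proj(t,P))
```

```text
[ 0.43894284 -0.08245792  0.12908054] [ 0.43843663 -0.08255304  0.12906405]
0.12 [ 0.43245942 -0.07612278  0.12      ] [[202.64419131 271.33809452]] [[334.36163604 294.73812863]]
0.13 [ 0.43245942 -0.07612278  0.13      ] [[202.19126134 267.97893106]] [[334.74288945 294.54410403]]
0.14 [ 0.43245942 -0.07612278  0.14      ] [[201.73226071 264.57687479]] [[335.13044411 294.3468809 ]]
```

The bar sits at 0.129 m, so the flap is level. Handing in.

```bash
python3 -c "
from station import bot
print(bot.hand_in())"
```

```text
the job is handed in; nothing more can be done
None
```

I pulled both supports out to their stops, lowered the flap slowly until it lay level on them (bar measured at 129 mm, level is 130 mm), moved the arm clear and handed in at about 24 s. The hand-in gave no verdict. In the last check the tub and bowl were within 15 mm of their first measured positions; the jar was hidden under the flap and couldn't be checked.

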